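Draw the safety bolt of a checking fixture

TASK

Unlock the checking fixture so that its flange could be taken out later: hold the spring safety catch (the long bar) down with one fingertip and, keeping it down all the way, push the upright lug of the bolt with the other fingertip until the bolt is fully drawn back off the flange. Then let the catch spring up again so that it locks the bolt open. Nothing is to be picked up: leave the flange lying in its nest and do not shift the small parts lying round the work.

Things in the scene. Friction and masses are not known exactly. Their poses are not given: they have to be found in the camera images.
- fixture: Checking fixture, fixed: dark base plate 140 x 250 x 12 mm (its x, y). Origin on its underside, z up. In its frame, mm: flange nest at x 24, y -88; the bolt, a flat bar 15 wide, top at height 38, lies along y at x 24 through two straps (y -37 and 62, tops at height 42); catch bar parallel to it at x -38. The bolt is drawn towards +y, off the flange. Between bar and bolt nothing is higher than 42.
- catch_bar: Press bar of the spring safety catch, bright steel, 26 mm wide (x), 90 mm long (y). Origin at the centre of its flat top, 58 mm above the surface at rest; axes as the fixture's. Goes straight down 9 mm on springs wherever it is pressed: about 3 N starts it, about 7 N at the bottom. A fingertip may slide along it while pressing.
- bolt_lug: Upright dark steel lug on the bolt, 26 mm wide (x), 14 mm thick (y), from height 38 to 73 mm above the surface. Origin at the centre of its top; axes as the fixture's. It is 62 mm in +x from the catch bar's centre line and, at the start, about 5 mm in +y from the bar's origin. Pushed on its -y face (7 mm from the origin) towards +y with 2 to 3 N.
- catch (a joint): How far the catch is pressed, m: 0 up, 0.009 fully down. Its tooth leaves the bolt's notch at about 0.005. When the bolt is at either end of its travel the freed catch springs up to 0 and locks it; in between the bolt keeps it from rising.
- bolt (a joint): How far the bolt is drawn, m: 0 shut over the flange rim, 0.030 fully drawn (end stop). With the catch up it can only play about 3 mm at either end under an ordinary push (10 N); do not force it. It stays where it is left.
- flange: Turned flange, bright metal, loose in the nest between three low pins: disc 70 mm across and 9 mm thick with a boss 32 mm across, 31 mm high in all; origin at the centre of its underside. Not to be moved.
- block: Steel gauge block 35 x 9 mm, standing 20 mm high, loose on the fixture's base plate near the flange; a bystander.
- tin: Small closed red box 50 x 70 mm, 30 mm high, loose on the surface beside the fixture's +x side; a bystander.
- gear: Small spur gear 51 mm across, 20 mm high, loose on the surface beside the fixture's +x side; a bystander.

How it is judged:
On the way, in this order (a step that is already met when the one before it is completed fails the run):
1. a fingertip holds the catch down while the bolt is still shut (value of joint catch above 0.0045 m and value of joint bolt below 0.006 m and contact force between the fingers and catch_bar above 1 N), for 0.1 s.
2. the bolt reaches its drawn end with the catch still held down by a fingertip (value of joint catch above 0.004 m and value of joint bolt above 0.0265 m and contact force between the fingers and catch_bar above 1 N), for 0.1 s.
At the end, for the whole second after the job is handed in: The bolt is drawn by more than 26.5 mm of its 30 mm, the catch has sprung up to within 1.5 mm of its rest and locks it there, and the flange lies in its nest within 8 mm of where it was (value of joint bolt above 0.0265 m and value of joint catch below 0.0015 m and z of flange in the frame of fixture below 0.0205 m and distance of flange from where it was at the start of the episode below 0.008 m); the robot touches nothing.
It fails at once if the flange is lifted or shifted by more than 8 mm (distance of flange from where it was at the start of the episode above 0.008 m).
It fails at once if a small part by the work (gauge block, red box, gear) is lifted or shifted by more than 15 mm (distance of any of block, tin, gear from where it was at the start of the episode above 0.015 m).
It fails at once if the catch is let go while the bolt is part way (value of joint bolt between 0.008 and 0.024 m and contact force between the fingers and catch_bar below 0.1 N).
It also fails if it takes over 29 s, if anything falls off the work surface, if the arm or the gripper's body presses on something with over 40 N, if the wrist force passes 120 N, or if a joint passes its speed limit or range.

ROBOT

A 6-joint arm with a two-finger parallel gripper is mounted at the origin on a cart in front of the work surface, level with it; the furniture and walls round the work are solid. World frame = base frame: x ahead of the robot, y to its left, z up, the work surface at z = 0. Lengths are in m, angles in rad, forces in N, time in s.
With the tool pointing down it reaches from about 0.25 to 0.775 m from the base axis. Payload 4 kg.
Tool frame: the origin (TCP) lies at the very end of the fingers, on their centre line; the grasp point (between the pads) lies 19 mm behind it; z points along the fingers, y is the line along which they close (so a half turn about z gives the same grasp; the last joint's range is limited). The gripper opens to 94 mm and grips with 3 to 60 N. Pads are 16 mm wide; open, the fingers measure 119 mm over their backs; the gripper's body (75 mm by 177 mm) begins 78 mm behind the grasp point.
Start: joints at [1.184, 0.087, 1.371, -0, 1.684, -0.103], TCP at [0.154, 0.528, 0.206] pointing down, gripper open.
Joint ranges: [-3.1, 3.1], [-0.76, 2.03], [0.27, 2.55], [-1.08, 4.22], [0.17, 2.65], [-2.57, 2.57]. Speed limits (rad/s): [2.79, 2.79, 3.14, 3.14, 3.14, 3.14].

INTERFACE

Orientations are given as [roll, pitch, yaw] about the fixed x, y, z axes, in that order (R = Rz(yaw) Ry(pitch) Rx(roll)).
In Python, from bench import robot, snapshot, finder gives the robot as it stands.
- The arm moves only by the tool drive_tool, never from a script. Its argument "deltas" is text: rows parted by semicolons, each of 7 numbers parted by spaces: the shift along the tool's x, y, z each as a share of 100 mm, from -1 to 1, then the turn, a rotation vector about the tool's x, y, z each as a share of 90 degrees, from -1 to 1, then the finger opening in mm, from 0 to 94. In form: tx ty tz rx ry rz gripper; .... A call has 1 to 5 rows; each row is the pose to reach, as a shift and turn from the pose commanded when the call began, along the tool's axes at that moment; what a row does not reach only later rows make up. A row lasts 1/10 s, in which the tool goes at most 50 mm and 8.59 degrees, less where a joint would pass 70% of its speed; a pose out of reach is approached as far as the arm can. A call with a number of a shift or a turn outside -1 to 1 is refused whole. A call with a gripper value outside its range is refused whole. The fingers move at their own pace and stop on an object; the grip force is fixed at half the most. Time passes only in rows, so rows that repeat a pose let the fingers close. It gives the time, the measured TCP pose, the force, the opening and the grip force at its end, in the units of the state.
- robot.get_obs(): the state, without advancing time (a new reading comes with each control period).
- snapshot(name): name is "scene" or "top" or "wrist"; returns a dict with "img" (384x512x3 uint8, red, green, blue), "fx", "fy", "cx", "cy" (pixels), "D" ([k1, k2, p1, p2, k3] as OpenCV has them; the pictures are not rectified), "T" (4x4, takes a point from camera to world coordinates); the wrist camera has in their place "hand_eye" (4x4, takes a point from camera to tool coordinates, whose origin is the TCP and whose axes are the flange's). Camera axes: x right, y up, looking along -z (the intrinsics and any distortion apply to the point x, -y, -z); pixel columns grow to the right and rows downward; lengths in m; the calibration is good to about 2 mm. A picture is of the moment at which its call begins: read the wrist's pose just before it. There is no depth.
- robot.close_job(): hands the job in; it is judged then, once.
Trained networks look in the newest picture that a camera, given by its name, has taken for a name from the list of things; names that differ only in an ending like _2 or _b are one class to them, and where a whole thing is asked for, a point or a joint stands for the part that bears it (a point fixed in the world has none). Each returns a list of dicts, best first, with "confidence" (0 to 1); they miss things now and then, are a little off and sometimes report something else, mostly with a low value. They report only what shows in the picture. A call takes as long as a camera call.
- finder.look_for(camera, thing): "xy" ([column, row] in pixels, amid what is visible of it).
- finder.masks_of(camera, thing): "region" (384x512 bool, what is visible of it) and "xy" ([column, row] in pixels, amid what is visible of it).
- finder.landmark_of(camera, thing): "xy" ([column, row] in pixels: a listed point, or the origin of a listed thing).
The state is a dict: "time": time; "joint_positions": joint angles; "qvel": joint speeds; "joint_torque": joint torques, N m; "tool_pos": TCP position; "ee_rot": TCP orientation; "wrist_force": force on the tool from outside, world axes, zero at the start; "wrist_torque": the same for the moment, N m; "width": finger opening in m; "finger_force": force on a finger pad.
Only numpy, scipy, OpenCV 4.12 (cv2) and the standard library are available. Lean on these libraries where they do the work, as an engineer would, in place of code of your own. Each camera call takes 0.05 s, during which the arm holds its last target. There are 200 camera calls.

## Working session

There is one attempt and no reset: what is moved stays moved. The work goes in short steps, Python scripts to look and compute and a tool call to move; the robot and the scene stay as the last step left them, time stands still between calls to the robot, and variables do not carry over. Pictures are saved under pics/ and viewed, at most 10 in all, crops included, and the job is handed in when it is done.

Besides the shell and the picture viewer there is one more tool, called as name(argument=value, ...), one argument or row to a line, values as JSON. drive_tool: Moves the arm, as the interface text tells. Shift numbers are shares of 100 mm and turn numbers shares of 90 degrees, none past 1 either way. Its arguments: {"type":"object","properties":{"deltas":{"type":"string"}},"required":["deltas"]}

```bash
mkdir -p pics; cat > h.py <<'E'
import numpy as np, cv2
from scipy.spatial.transform import Rotation as R
from bench import robot, snapshot, finder
def ray(s,xy,T=None):
    T=s["T"] if T is None else T
    K=np.array([[s["fx"],0,s["cx"]],[0,s["fy"],s["cy"]],[0,0,1.]])
    u=cv2.undistortPoints(np.array([[xy]],float),K,np.array(s["D"],float))[0,0]
    return T[:3,3],T[:3,:3]@np.array([u[0],-u[1],-1])
def atz(s,xy,z,T=None):
    o,d=ray(s,xy,T); return o+d*(z-o[2])/d[2]
def proj(s,P,T=None):
    T=s["T"] if T is None else T
    K=np.array([[s["fx"],0,s["cx"]],[0,s["fy"],s["cy"]],[0,0,1.]])
    c=(np.asarray(P)-T[:3,3])@T[:3,:3]
    return cv2.projectPoints((c*[1,-1,-1])[:,None],np.zeros(3),np.zeros(3),K,np.array(s["D"],float))[0][:,0]
def toolT(o):
    T=np.eye(4);T[:3,:3]=R.from_euler("xyz",o["ee_rot"]).as_matrix();T[:3,3]=o["tool_pos"];return T
def save(img,n): cv2.imwrite("pics/"+n,img[:,:,::-1])
E
python3 - <<'E'
from h import *
Z=dict(fixture=0,catch_bar=.058,bolt_lug=.073,flange=.012)
o=robot.get_obs();print(o["time"],o["tool_pos"],o["ee_rot"],o["width"])
ims=[]
for c in("top","scene"):
    s=snapshot(c);ims.append(s["img"]);print(c,np.round(s["T"],3).tolist())
    for n in Z:
        for r in finder.landmark_of(c,n)[:2]: print(c,n,np.round(r["xy"],1),round(r["confidence"],2),np.round(atz(s,r["xy"],Z[n]),4))
im=np.hstack(ims);save(cv2.resize(im,(800,300)),"a.png");save(ims[0],"top.png")
E
```

```text
0.0 [0.15378765 0.52749751 0.20432398] [-3.13943246e+00 -2.09470813e-04  2.85785339e+00] 0.09394215638639619
top [[0.027, 0.993, -0.116, 0.473], [-0.999, 0.031, 0.031, 0.096], [0.035, 0.115, 0.993, 0.915], [0.0, 0.0, 0.0, 1.0]]
top fixture [259.8 205.2] 0.97 [0.5435 0.0555 0.    ]
top catch_bar [252.9 219.5] 0.93 [0.5048 0.0735 0.058 ]
top catch_bar [298.3 232.3] 0.31 [ 0.4778 -0.0343  0.058 ]
top bolt_lug [256.7 193.5] 0.58 [0.565  0.0667 0.073 ]
top flange [298.9 206.8] 0.8 [ 0.5415 -0.042   0.012 ]
top flange [297.8 232.8] 0.7 [ 0.4768 -0.0401  0.012 ]
scene [[0.83, 0.359, -0.427, 0.182], [-0.558, 0.546, -0.625, -0.454], [0.009, 0.757, 0.654, 0.627], [0.0, 0.0, 0.0, 1.0]]
scene fixture [256.2 226.6] 0.62 [0.5343 0.054  0.    ]
scene catch_bar [236.4 204.7] 0.66 [0.503  0.0788 0.058 ]
scene catch_bar [256.3 263.4] 0.65 [ 0.4524 -0.0661  0.058 ]
scene bolt_lug [264.  192.2] 0.68 [0.56   0.0658 0.073 ]
scene bolt_lug [286.5 244.2] 0.64 [ 0.5134 -0.0698  0.073 ]
scene flange [284.4 244.9] 0.6 [ 0.5454 -0.0268  0.012 ]
scene flange [308.6 228.5] 0.36 [ 0.6128 -0.0183  0.012 ]
```

View pics/top.png

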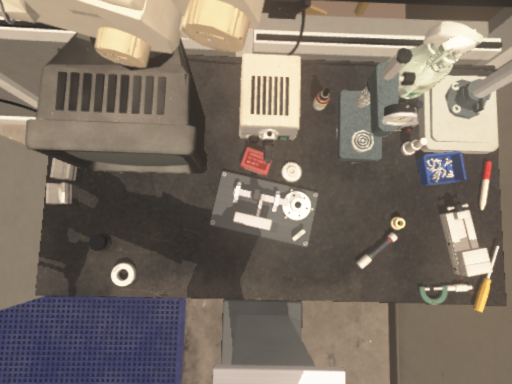

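View pics/a.png

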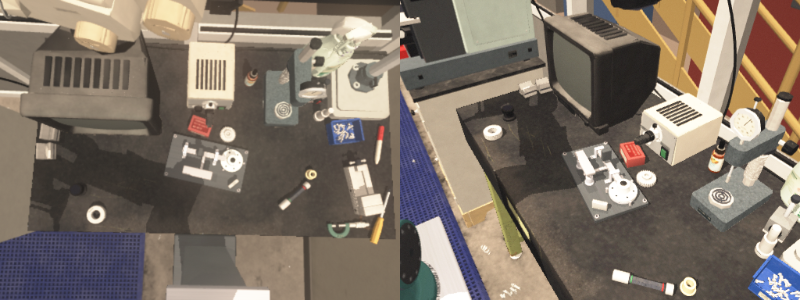

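The top picture shows the plate centred at about (264,208), with the flange at (297,205), the catch bar at (252,220) and the lug near (262,196). The plate is turned by about -8°. I'll move above it and check with the wrist camera.

drive_tool(
  deltas="-0.35 -0.25 0 0 0 0 50; -0.7 -0.5 0 0 0 0 50; -1 -0.7 0 0 0 0 50",
)

```text
time: 0.8
tool_pos: [0.2311, 0.4315, 0.2056]
ee_rot: [3.142, 0.0, 2.858]
wrist_force: [-0.1, 0.3, -0.3]
width: 0.0736
finger_force: 0.0
```

drive_tool(
  deltas="-0.35 -0.25 0 0 0 0 50; -0.7 -0.5 0 0 0 0 50; -1 -0.7 0 0 0 0 50",
)

```text
time: 1.1
tool_pos: [0.3077, 0.3359, 0.2058]
ee_rot: [3.141, 0.001, 2.857]
wrist_force: [-0.4, 1.5, 0.2]
width: 0.0511
finger_force: 0.0
```

drive_tool(
  deltas="-0.35 -0.25 0 0 0 0 50; -0.7 -0.5 0 0 0 0 50; -1 -0.7 0 0 0 0 50",
)

```text
time: 1.4
tool_pos: [0.3842, 0.2406, 0.2058]
ee_rot: [3.141, 0.001, 2.857]
wrist_force: [0.4, 1.1, 0.7]
width: 0.0501
finger_force: 0.0
```

drive_tool(
  deltas="-0.35 -0.25 0 0 0 0.09 50; -0.7 -0.5 0 0 0 0.18 50; -1 -0.7 0 0 0 0.27 50; -1 -0.7 0 0 0 0.36 50; -1 -0.7 0 0 0 0.45 50",
)

```text
time: 1.9
tool_pos: [0.4603, 0.146, 0.2053]
ee_rot: [-3.141, -0.0, 2.142]
wrist_force: [0.0, 0.6, -0.4]
width: 0.0498
finger_force: 0.0
```

drive_tool(
  deltas="-0.35 0 0 0 0 0.09 50; -0.7 0 0 0 0 0.18 50; -1 0 0 0 0 0.27 50; -1 0 0 0 0 0.36 50; -1 0 0 0 0 0.45 50",
)

```text
time: 2.4
tool_pos: [0.5148, 0.0625, 0.2053]
ee_rot: [-3.141, -0.0, 1.436]
wrist_force: [0.7, 0.2, 0.2]
width: 0.0499
finger_force: 0.0
```

```bash
python3 - <<'E'
from h import *
Z=dict(fixture=0,catch_bar=.058,bolt_lug=.073,flange=.012)
o=robot.get_obs();s=snapshot("wrist");T=toolT(o)@s["hand_eye"];print(o["tool_pos"],o["ee_rot"],np.round(s["hand_eye"],3).tolist())
for n in Z:
    for r in finder.landmark_of("wrist",n)[:2]: print(n,np.round(r["xy"],1),round(r["confidence"],2),np.round(atz(s,r["xy"],Z[n],T),4))
save(s["img"],"w1.png")
E
```

```text
[0.51484586 0.06254325 0.20525708] [-3.14117611e+00 -7.14818842e-05  1.43625187e+00] [[0.001, 0.961, 0.276, 0.081], [1.0, -0.001, -0.0, -0.001], [-0.0, 0.276, -0.961, -0.179], [0.0, 0.0, 0.0, 1.0]]
fixture [273.7 171.3] 0.59 [0.5372 0.0574 0.    ]
fixture [286.9 240.8] 0.34 [ 0.5435 -0.0366  0.    ]
catch_bar [237.7 170.8] 0.61 [0.4984 0.0757 0.058 ]
bolt_lug [298.6 172.8] 0.89 [0.5592 0.0688 0.073 ]
flange [288.5 244.9] 0.64 [ 0.5443 -0.0369  0.012 ]
```

View pics/w1.png

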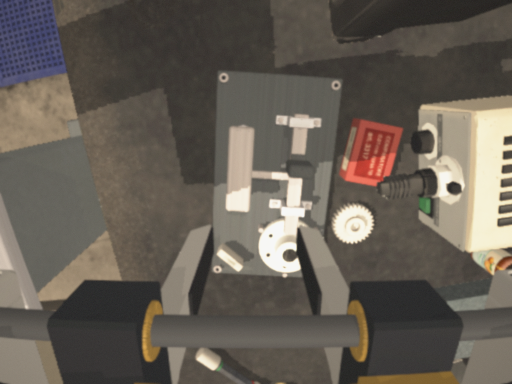

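The wrist picture shows the bar with corners at about (229,127), (254,127), (250,212) and (226,210). The lug is the dark block at about (299,171), and the plate holes are at (223,77), (336,85) and (217,269). I'll compute the pose from these.

```bash
python3 - <<'E'
from h import *
o=robot.get_obs();s=snapshot("wrist");T=toolT(o)@s["hand_eye"]
P=lambda xy,z:atz(s,xy,z,T)
for n,z in(("catch_bar",.058),("bolt_lug",.073)):
    r=finder.masks_of("wrist",n)
    if r:
        m=r[0]["region"].astype(np.uint8);c=max(cv2.findContours(m,0,2)[0],key=cv2.contourArea);b=cv2.boxPoints(cv2.minAreaRect(c));print(n,r[0]["confidence"],m.sum(),np.round(b).tolist())
        Q=np.array([P(p,z) for p in b]);print(np.round(Q,4).tolist(),np.round(Q.mean(0),4))
a,b,c=P((223,77),.012),P((336,85),.012),P((217,269),.012)
print(a,b,c,np.degrees(np.arctan2(*(b-a)[1::-1])),np.degrees(np.arctan2(-(a-c)[0],(a-c)[1])),(b+c)/2)
th=np.radians(-8.)
for th in np.radians([-5,-7.5,-10]):
  Rz=R.from_euler("z",th).as_matrix();bar=np.array([.4984,.0757,.058]);print(th,bar+Rz@[.062,.005,.015])
cv2.imwrite("pics/w2.png",cv2.resize(s["img"][60:260,190:390,::-1],(600,600),interpolation=2))
E
```

```text
catch_bar 0.74 2429 [[224.0, 211.0], [229.0, 125.0], [290.0, 128.0], [286.0, 214.0]]
[[0.4777, 0.0347, 0.058], [0.4951, 0.1238, 0.058], [0.5563, 0.1134, 0.058], [0.5434, 0.0232, 0.058]] [0.5181 0.0738 0.058 ]
bolt_lug 0.71 1638 [[286.0, 208.0], [286.0, 129.0], [314.0, 129.0], [314.0, 208.0]]
[[0.5428, 0.0353, 0.073], [0.5505, 0.1147, 0.073], [0.5773, 0.1115, 0.073], [0.5714, 0.0317, 0.073]] [0.5605 0.0733 0.073 ]
[0.49238515 0.17438335 0.012     ] [0.61630132 0.15108311 0.012     ] [ 0.44954044 -0.05850158  0.012     ] -10.649114087661806 -10.42435483075591 [0.53292088 0.04629076 0.012     ]
-0.08726646259971647 [0.56059985 0.07527732 0.073     ]
-0.1308996938995747 [0.56052221 0.0725646  0.073     ]
-0.17453292519943295 [0.56032632 0.06985785 0.073     ]
```

View pics/w2.png

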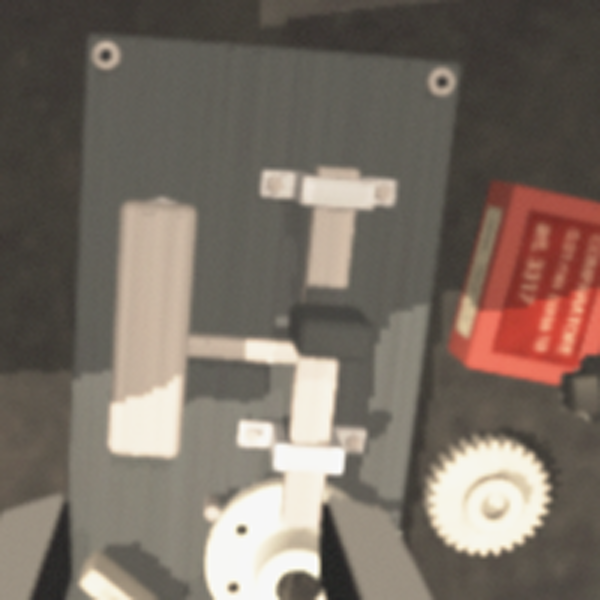

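Holes and bar corners agree on a yaw of -10.5°, with the origin at (0.533, 0.046). In the fixture frame the bar is at x -38 and the lug at y ≈ 27. I'll line up 8 mm short of the lug face and descend partway.

drive_tool(
  deltas="-0.09 0.13 0 0 0 0.031 50; -0.09 0.13 0.35 0 0 0.031 50; -0.09 0.13 0.7 0 0 0.031 50; -0.09 0.13 1 0 0 0.031 50; -0.09 0.13 1 0 0 0.031 50",
)

```text
time: 3.3
tool_pos: [0.5232, 0.0524, 0.1002]
ee_rot: [-3.131, 0.002, 1.394]
wrist_force: [-0.8, -0.4, -0.5]
width: 0.0501
finger_force: 0.0
```

```bash
python3 - <<'E'
from h import *
o=robot.get_obs();s=snapshot("wrist");T=toolT(o)@s["hand_eye"];print(o["tool_pos"],o["ee_rot"])
for n,z in(("catch_bar",.058),("bolt_lug",.073)):
    for r in finder.landmark_of("wrist",n)[:2]:
        p=atz(s,r["xy"],z,T);print(n,np.round(r["xy"]),round(r["confidence"],2),np.round(p,4),"tool",np.round(np.linalg.inv(toolT(o))@[*p,1],4))
im=s["img"].copy();th=np.radians(-10.5);Rz=R.from_euler("z",th).as_matrix();O=np.array([.533,.0463,0])
b=np.array([[-51,-22,58],[-25,-22,58],[-25,68,58],[-51,68,58]])/1e3;l=np.array([[11,20.5,73],[37,20.5,73],[37,34.5,73],[11,34.5,73]])/1e3
for q in(b,l): cv2.polylines(im,[np.int32(proj(s,O+q@Rz.T,T))],True,(255,0,0),1)
cv2.imwrite("pics/w3.png",im[:,:,::-1])
E
```

```text
[0.52318265 0.05235239 0.10019224] [-3.13147335e+00  2.03254901e-03  1.39395244e+00]
catch_bar [218. 191.] 0.74 [0.4999 0.0749 0.058 ] tool [ 0.0182 -0.0265  0.0424  1.    ]
bolt_lug [307. 186.] 0.61 [0.5616 0.0724 0.073 ] tool [0.0266 0.0346 0.0268 1.    ]
```

View pics/w3.png

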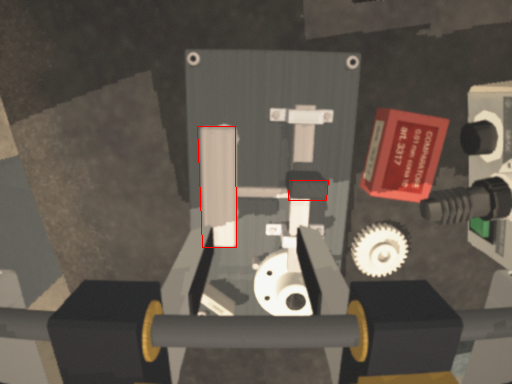

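The overlay fits the bar and the lug. Next I'll descend and press.

drive_tool(
  deltas="0 0 0.15 0 0 0 50; 0 0 0.3 0 0 0 50; 0 0 0.38 0 0 0 50; 0 0 0.38 0 0 0 50",
)

```text
time: 3.85
tool_pos: [0.5256, 0.053, 0.0665]
ee_rot: [-3.14, 0.0, 1.395]
wrist_force: [-0.2, -0.4, -0.0]
width: 0.0503
finger_force: 0.0
```

drive_tool(
  deltas="0 0 0.06 0 0 0 50; 0 0 0.11 0 0 0 50; 0 0 0.15 0 0 0 50; 0 0 0.15 0 0 0 50; 0 0 0.15 0 0 0 50",
)

```text
time: 4.35
tool_pos: [0.527, 0.053, 0.0537]
ee_rot: [3.14, -0.0, 1.395]
wrist_force: [-1.0, -0.7, 4.3]
width: 0.0499
finger_force: 2.6
```

drive_tool(
  deltas="0 0 0.02 0 0 0 50; 0 0 0.035 0 0 0 50; 0 0 0.035 0 0 0 50; 0 0 0.035 0 0 0 50",
)

```text
time: 4.75
tool_pos: [0.527, 0.053, 0.0506]
ee_rot: [3.139, -0.0, 1.395]
wrist_force: [-0.9, 0.4, 5.9]
width: 0.0502
finger_force: 3.3
```

drive_tool(
  deltas="0 0 0.015 0 0 0 50; 0.03 0 0.015 0 0 0 50; 0.06 0 0.015 0 0 0 50; 0.1 0 0.015 0 0 0 50; 0.1 0 0.015 0 0 0 50",
)

```text
time: 5.25
tool_pos: [0.5289, 0.0604, 0.0493]
ee_rot: [3.138, 0.005, 1.396]
wrist_force: [-0.9, -5.6, 7.2]
width: 0.0497
finger_force: 4.3
```

drive_tool(
  deltas="0.03 0 0 0 0 0 50; 0.06 0 0 0 0 0 50; 0.09 0 0 0 0 0 50; 0.1 0 0 0 0 0 50; 0.1 0 0 0 0 0 50",
)

```text
time: 5.75
tool_pos: [0.5307, 0.0696, 0.0493]
ee_rot: [3.138, 0.006, 1.395]
wrist_force: [-0.6, -6.6, 7.5]
width: 0.0499
finger_force: 4.5
```

drive_tool(
  deltas="0.03 0 0 0 0 0 50; 0.06 0 0 0 0 0 50; 0.09 0 0 0 0 0 50; 0.12 0 0 0 0 0 50; 0.12 0 0 0 0 0 50",
)

```text
time: 6.25
tool_pos: [0.533, 0.0816, 0.0493]
ee_rot: [3.138, 0.005, 1.395]
wrist_force: [-0.2, -7.3, 6.0]
width: 0.0498
finger_force: 4.4
```

drive_tool(
  deltas="0.03 0 0 0 0 0 50; 0.06 0 0 0 0 0 50; 0.06 0 0 0 0 0 50",
)

```text
time: 6.55
tool_pos: [0.5342, 0.0873, 0.0493]
ee_rot: [3.138, 0.006, 1.395]
wrist_force: [-0.2, -6.7, 6.9]
width: 0.0502
finger_force: 5.5
```

```bash
python3 - <<'E'
from h import *
o=robot.get_obs();s=snapshot("wrist");T=toolT(o)@s["hand_eye"];print(o["tool_pos"],o["ee_rot"],o["wrist_force"])
for n,z in(("catch_bar",.050),("bolt_lug",.073)):
    for r in finder.landmark_of("wrist",n)[:1]:
        p=atz(s,r["xy"],z,T);print(n,np.round(r["xy"]),round(r["confidence"],2),np.round(p,4),"fix",np.round(R.from_euler("z",np.radians(10.5)).as_matrix()@(p-[.533,.0463,0]),4))
save(s["img"],"w4.png")
E
```

```text
[0.53415754 0.0873216  0.04927609] [3.13752264 0.00556039 1.39468906] [-0.22641968 -6.74591995  6.93167467]
catch_bar [206. 265.] 0.67 [0.5007 0.0759 0.05  ] fix [-0.0371  0.0232  0.05  ]
bolt_lug [312. 227.] 0.7 [0.5662 0.0994 0.073 ] fix [0.0229 0.0583 0.073 ]
```

View pics/w4.png

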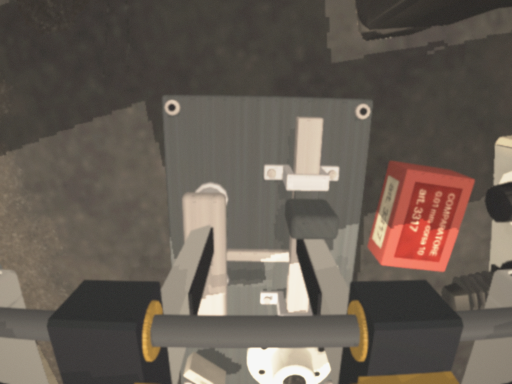

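The lug at (312,222) has moved about 30 mm and the bar is still held down. I'll push gently onto the end stop to be sure.

drive_tool(
  deltas="0.015 0 0 0 0 0 50; 0.03 0 0 0 0 0 50; 0.03 0 0 0 0 0 50",
)

```text
time: 7.0
tool_pos: [0.5342, 0.0874, 0.0493]
ee_rot: [3.138, 0.011, 1.394]
wrist_force: [-2.1, -13.0, 8.4]
width: 0.0499
finger_force: 7.9
```

The end stop is reached: the force rose with no further movement. I'll ease off and lift straight up.

drive_tool(
  deltas="-0.03 0 0 0 0 0 50; -0.04 0 0 0 0 0 50; -0.04 0 -0.2 0 0 0 50; -0.04 0 -0.6 0 0 0 50; -0.04 0 -1 0 0 0 50",
)

```text
time: 7.5
tool_pos: [0.5316, 0.0892, 0.1473]
ee_rot: [-3.139, 0.001, 1.395]
wrist_force: [1.7, -0.1, 0.6]
width: 0.0501
finger_force: 0.0
```

```bash
python3 - <<'E'
from h import *
snapshot("top");snapshot("top")
o=robot.get_obs();s=snapshot("wrist");T=toolT(o)@s["hand_eye"];print(o["time"],o["tool_pos"],o["wrist_force"])
for n,z in(("catch_bar",.058),("bolt_lug",.073)):
    for r in finder.landmark_of("wrist",n)[:1]:
        p=atz(s,r["xy"],z,T);print(n,np.round(r["xy"]),round(r["confidence"],2),"fix",np.round(R.from_euler("z",np.radians(10.5)).as_matrix()@(p-[.533,.0463,0]),4))
im=s["img"].copy();Rz=R.from_euler("z",np.radians(-10.5)).as_matrix();O=np.array([.533,.0463,0])
for h,c in((58,(255,0,0)),(49,(0,0,255))):
    b=np.array([[-51,-22,h],[-25,-22,h],[-25,68,h],[-51,68,h]])/1e3
    cv2.polylines(im,[np.int32(proj(s,O+b@Rz.T,T))],True,c,1)
save(cv2.resize(im,(800,600)),"w5.png")
E
```

```text
7.6 [0.53638287 0.08966729 0.15443236] [0.45362402 1.29329083 1.77472783]
catch_bar [218. 215.] 0.68 fix [-0.0365  0.0245  0.058 ]
bolt_lug [286. 184.] 0.71 fix [0.0222 0.0576 0.073 ]
```

View pics/w5.png

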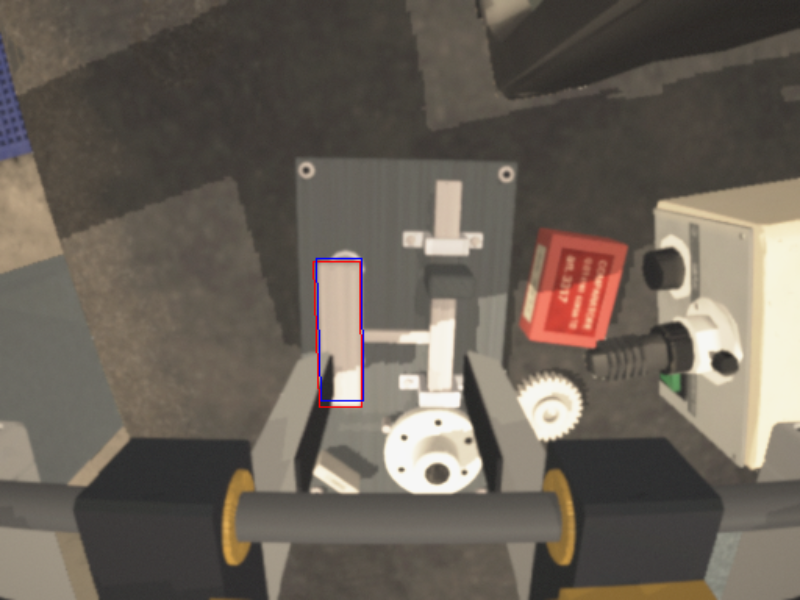

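The lug at about (450,280) is still drawn by 30 mm, and the bar fits the outline for its raised height. The flange and the small parts have not moved, and the gripper is clear.

```bash
python3 -c "
from bench import robot
print(robot.close_job())"
```

```text
the job is handed in; nothing more can be done
None
```

The bolt is drawn back about 30 mm to its end stop, with the catch held down throughout and now sprung up, seen in the last wrist picture. The flange and small parts look unmoved, and the job is handed in; no verdict came back.

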